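# Show two push lights at the shop counter

### The arm

A 7-joint arm with a two-finger parallel gripper is mounted at the origin on the work surface. World frame = base frame: x ahead of the robot, y to its left, z up, the work surface at z = 0. Lengths are in mm, angles in rad, forces in N, time in s.
With the tool pointing down it reaches from about 425 to 825 mm from the base axis. Payload 3.6 kg.
Tool frame: the origin (TCP) lies midway between the tips of the shut fingers; the grasp point (between the pads) lies 19 mm behind it; z points along the fingers, y is the direction in which the jaws open and shut (so a half turn about z gives the same grasp; the last joint's range is limited). The gripper opens to 85 mm and grips with 20 to 120 N. Pads are 22 mm wide; open, the fingers measure 114 mm over their backs; the gripper's body (76 mm by 85 mm) begins 54 mm behind the grasp point. The pads swing forward as they close: fully open they stand 13 mm farther back than shut.
Start: joints at [-1.234, 0.615, -0.013, 1.423, 0.008, 1.103, -0.04], TCP at [231.254, 607.441, 231.297] pointing down, gripper open.
Joint ranges: [-3.12, 3.12], [-0.3, 2.06], [-1.34, 1.32], [0.26, 2.42], [-1.36, 4.5], [0.01, 1.98], [-2.84, 2.84]. Speed limits (rad/s): [2.79, 2.79, 3.14, 3.14, 3.14, 3.14, 3.14].

### API

Orientations are given as a unit quaternion [w, x, y, z].
In Python, from station import ctrl, cams, workorder gives the robot as it stands.
- The arm moves only by the tool move_arm, never from a script. Its argument "plan" is a list of rows, each an object with "fingers": the closure in counts, from 0 (fully open) to 255 (shut); "translation": the shift along the tool's x, y, z in cm, a list of three; "roll": the turn about the tool's z in units of 6 degrees (1.0 is 6 degrees). In form: [{"fingers": fingers, "translation": [x, y, z], "roll": roll}, ...]. A call has 1 to 8 rows; each row is the pose to reach, as a shift and turn from the pose commanded when the call began, along the tool's axes at that moment; what a row does not reach only later rows make up. A row lasts 1/12 s, in which the tool goes at most 41.7 mm and 7.16 degrees, less where a joint would pass 70% of its speed; a pose out of reach is approached as far as the arm can. A call with a gripper value outside its range is refused whole. The fingers move at their own pace and stop on an object; "force" is the grip in N (left out, the last holds). Time passes only in rows, so rows that repeat a pose let the fingers close. It gives the time, the measured TCP pose, the force and the opening at its end, in the units of the state.
- ctrl.observe(): the state, without advancing time (a new reading comes with each control period).
- cams.camera(name): name is "scene" or "top" or "wrist"; returns a dict with "img" (480x640x3 uint8, red, green, blue), "intrinsics" (3x3 intrinsics, pixels), "R" (3x3) and "t" (3): a world point X has camera coordinates R X + t. Camera axes: x right, y down, z forward; pixel columns grow to the right and rows downward; lengths in mm; the calibration is good to about 2 mm. A picture is of the moment at which its call begins. There is no depth.
- workorder.finish_job(): hands the job in, once; it reports no verdict.
Trained networks look in a picture, given as the dict that the camera call returned (one of the last four; its "shot" number tells which), for a name from the list of things; names that differ only in an ending like _2 or _b are one class to them, and where a whole thing is asked for, a point or a joint stands for the part that bears it (a point fixed in the world has none). Each returns a list of dicts, best first, with "p" (0 to 1); they miss things now and then, are a little off and sometimes report something else, mostly with a low value. They report only what shows in the picture. A call takes as long as a camera call. They do not tell look-alikes from the thing itself.
- cams.masks_of(label, picture): "mask" (480x640 bool, what is visible of it) and "rect" ([left, top, right, bottom] in pixels, round what is visible of it).
The state is a dict: "t": time; "joint_pos": joint angles; "joint_velocities": joint speeds; "joint_efforts": joint torques, N m; "eef_pos": TCP position; "tool_rot": TCP orientation; "ft_force": force on the tool from outside, world axes, zero at the start; "wrist_torque": the same for the moment, N m; "opening": finger opening in mm.
Only numpy, scipy, OpenCV 4.12 (cv2) and the standard library are available. Lean on these libraries where they do the work, as an engineer would, in place of code of your own. Each camera call takes 0.05 s, during which the arm holds its last target.

### The job

A customer at the counter wants to try two of the push lights. With the fingertips press the yellow dome gently all the way in and let it come back out, then do the same with the blue dome, and draw the hand away. Leave the lights standing where they are, and do not pick up, shift or tip anything or press the green and red domes.

Things in the scene. Friction and masses are not known exactly. Their poses are not given: they have to be found in the camera images.
- yellow_base: round white housing of the push light with the yellow dome, a loose battery light, 72 mm across and 16 mm high, about 0.2 kg, standing on the counter; origin at the centre of its underside, z up
- yellow_top (a point): top centre of the yellow dome (54 mm across), 36 mm above the counter when out; it moves down with the dome. The middle 28 mm is nearly flat, the dome slopes off outside it. The position to press with the fingertips, straight down
- yellow_dome (a joint): how far the yellow dome is pressed in, m: 0 fully out, 0.007 fully in against a hard stop. Sprung: begins to move at 1.2 N, fully in at about 4 N, and comes out by itself when let go
- blue_base: round white housing of the push light with the blue dome, a loose battery light, 72 mm across and 16 mm high, about 0.2 kg, standing on the counter; origin at the centre of its underside, z up
- blue_top (a point): top centre of the blue dome (54 mm across), 36 mm above the counter when out; it moves down with the dome. The middle 28 mm is nearly flat, the dome slopes off outside it. The position to press with the fingertips, straight down
- blue_dome (a joint): how far the blue dome is pressed in, m: 0 fully out, 0.007 fully in against a hard stop. Sprung: begins to move at 1.2 N, fully in at about 4 N, and comes out by itself when let go
- green_base: round white housing of the push light with the green dome, a loose battery light, 72 mm across and 16 mm high, about 0.2 kg, standing on the counter; origin at the centre of its underside, z up
- green_top (a point): top centre of the green dome (54 mm across), 36 mm above the counter when out; it moves down with the dome. The middle 28 mm is nearly flat, the dome slopes off outside it. The position to press with the fingertips, straight down
- green_dome (a joint): how far the green dome is pressed in, m: 0 fully out, 0.007 fully in against a hard stop. Sprung: begins to move at 1.2 N, fully in at about 4 N, and comes out by itself when let go
- red_base: round white housing of the push light with the red dome, a loose battery light, 72 mm across and 16 mm high, about 0.2 kg, standing on the counter; origin at the centre of its underside, z up
- red_top (a point): top centre of the red dome (54 mm across), 36 mm above the counter when out; it moves down with the dome. The middle 28 mm is nearly flat, the dome slopes off outside it. The position to press with the fingertips, straight down
- red_dome (a joint): how far the red dome is pressed in, m: 0 fully out, 0.007 fully in against a hard stop. Sprung: begins to move at 1.2 N, fully in at about 4 N, and comes out by itself when let go
- sponges: loose pack of sponges, 90 x 65 x 30 mm high, yellow with a green top; origin at the centre of its underside; to be left alone
- cleaner: loose blue cleaner bottle with yellow label and red cap, 68 mm across, 210 mm high; origin at the centre of its underside; to be left alone
- polish: loose tin of polish with red label, 72 mm across, 75 mm high; origin at the centre of its underside; to be left alone
- shampoo: loose green bottle with white cap, 60 mm across, 180 mm high; origin at the centre of its underside; to be left alone
- carton: loose blue and white carton, 60 (x) x 80 (y) x 90 mm high; origin at the centre of its underside; to be left alone
Things that resemble listed ones, but are neither listed nor needed, are in the scene too. What is shaped like the green_base but purple is not meant. Leave any orange look-alike of the blue_base alone.

How it is judged (in metres and radians):
On the way, in this order (a step that is already met when the one before it is completed fails the run):
1. the yellow dome is pressed in by the fingertips (5 mm or more of its 7 mm) (value of joint yellow_dome above 0.005 m and contact force between the fingers and yellow_base above 0.5 N), for 0.05 s.
2. the yellow dome is let out again, the blue one still out (value of joint each of yellow_dome, blue_dome below 0.0015 m and contact force between the fingers and yellow_base below 0.1 N), for 0.1 s.
3. the blue dome is pressed in by the fingertips (5 mm or more of its 7 mm) (value of joint blue_dome above 0.005 m and contact force between the fingers and blue_base above 0.5 N and value of joint yellow_dome below 0.0015 m), for 0.05 s.
At the end, for the whole second after the job is handed in: all four domes are out (within 1.5 mm), and every light and all the loose goods stand upright (within 0.1 rad), at rest, within 15 mm of where they began (value of joint each of yellow_dome, blue_dome, green_dome, red_dome below 0.0015 m and distance of each of yellow_base, blue_base, green_base, red_base, sponges, cleaner, polish, shampoo, carton from where it was at the start of the episode below 0.015 m and angle between each of yellow_base, blue_base, green_base, red_base, sponges, cleaner, polish, shampoo, carton's own z axis and vertical below 0.1 rad and linear speed of each of yellow_base, blue_base, green_base, red_base, sponges, cleaner, polish, shampoo, carton below 0.02 m/s); the robot touches nothing.
It fails at once if the green or red dome is pressed by more than 2 mm (value of joint any of green_dome, red_dome above 0.002 m).
It fails at once if both the yellow and the blue dome are in at once (value of joint each of yellow_dome, blue_dome above 0.003 m).
It fails at once if a light or one of the loose goods is lifted by more than 8 mm, shifted by more than 15 mm or tipped by more than 0.25 rad (height (world z) of any of yellow_base, blue_base, green_base, red_base, sponges, cleaner, polish, shampoo, carton above 0.008 m or distance of any of yellow_base, blue_base, green_base, red_base, sponges, cleaner, polish, shampoo, carton from where it was at the start of the episode above 0.015 m or angle between any of yellow_base, blue_base, green_base, red_base, sponges, cleaner, polish, shampoo, carton's own z axis and vertical above 0.25 rad).
It fails at once if a light is pressed harder than 30 N (contact force between the fingers and yellow_base above 30 N or contact force between the fingers and blue_base above 30 N or contact force between the fingers and green_base above 30 N or contact force between the fingers and red_base above 30 N).
It also fails if it takes over 38 s, if anything falls off the work surface, if the arm or the gripper's body presses on something with over 40 N, if the wrist force passes 120 N, or if a joint passes its speed limit or range.

## Working session

There is one attempt and no reset: what is moved stays moved. The work goes in short steps, Python scripts to look and compute and a tool call to move; the robot and the scene stay as the last step left them, time stands still between calls to the robot, and variables do not carry over. Pictures are saved under pics/ and viewed, and the job is handed in when it is done.

Besides the shell and the picture viewer there is one more tool, called after "Emit:" as name(argument=value, ...) on one line, values as JSON. move_arm: Moves the arm, as the interface text tells. Its arguments: {"type":"object","properties":{"plan":{"type":"array","items":{"type":"object","properties":{"fingers":{"type":"number"},"translation":{"type":"array","items":{"type":"number"}},"roll":{"type":"number"}}}},"force":{"type":"number"}},"required":["plan"]}

```bash
mkdir -p pics; python3 - <<'E'
from station import ctrl, cams
import cv2
o=ctrl.observe(); print({k:o[k] for k in ['t','eef_pos','tool_rot','opening','ft_force']})
for n in ['scene','top']:
    c=cams.camera(n); cv2.imwrite(f'pics/{n}1.png',c['img'][:,:,::-1])
    print(n,c['intrinsics'],c['R'],c['t'])
    for l in ['yellow_base','blue_base','green_base','red_base']:
        print(l,[(round(d['p'],2),d['rect']) for d in cams.masks_of(l,c)])
E
```

```text
{'t': 0.0, 'eef_pos': array([231.00652436, 606.71632855, 230.08208337]), 'tool_rot': array([-2.16689555e-04,  1.80889334e-01,  9.83502544e-01, -1.32219817e-03]), 'opening': 85.4728836739639, 'ft_force': array([-0.31956386, -0.29058091,  0.18842583])}
scene [[498.41058731   0.         315.69913492]
 [  0.         498.41058731 244.06760876]
 [  0.           0.           1.        ]] [[ 0.68335757  0.72983728  0.01897316]
 [ 0.5231933  -0.47141746 -0.70995377]
 [-0.50920645  0.49507891 -0.70399266]] [-410.16559352 -287.96161158 1492.5971234 ]
yellow_base [(0.74, [174.4, 251.8, 204.5, 276.6]), (0.52, [340.5, 169.6, 362.0, 183.2])]
blue_base [(0.93, [226.0, 292.4, 262.7, 321.1]), (0.67, [272.0, 269.1, 308.6, 294.0])]
green_base [(0.96, [278.4, 209.4, 308.7, 234.2]), (0.96, [244.6, 241.1, 275.5, 269.2])]
red_base []
top [[455.21997332   0.         311.20667959]
 [  0.         455.21997332 241.83107531]
 [  0.           0.           1.        ]] [[-0.02623968 -0.99942334 -0.02155148]
 [-0.98687358  0.02933471 -0.15880809]
 [ 0.15934872  0.01710151 -0.98707422]] [  7.69988404 596.21320565 965.97656923]
yellow_base [(0.85, [402.1, 292.4, 436.0, 324.2])]
blue_base [(0.97, [345.1, 213.7, 375.2, 243.5]), (0.8, [388.6, 219.2, 416.8, 248.6])]
green_base [(0.94, [280.5, 277.4, 314.0, 308.8]), (0.72, [338.0, 259.8, 371.6, 290.3]), (0.56, [173.8, 293.3, 203.4, 314.6]), (0.3, [310.7, 146.2, 339.2, 187.8])]
red_base [(0.93, [174.2, 289.9, 208.5, 323.2])]
```

View pics/scene1.png

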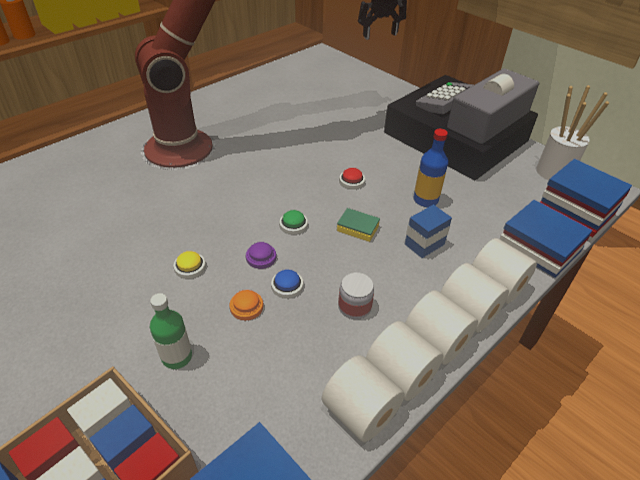

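View pics/top1.png

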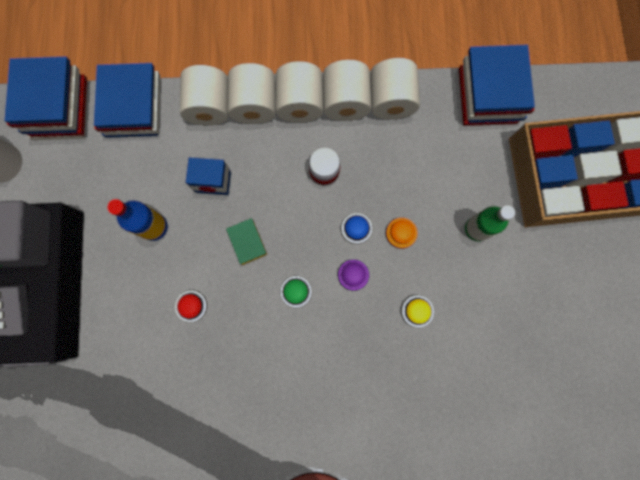

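```bash
cat > h.py <<'E'
import numpy as np, cv2
def ray(c,u,v,z):
    K,R,t=map(np.array,(c['intrinsics'],c['R'],c['t']))
    d=R.T@np.linalg.inv(K)@np.array([u,v,1.]); o=-R.T@t
    return o+d*(z-o[2])/d[2]
def proj(c,X):
    q=c['R']@np.array(X,float)+c['t']; q=c['intrinsics']@q; return q[:2]/q[2]
def tri(cs,ps):
    A=[];b=[]
    for c,p in zip(cs,ps):
        P=c['intrinsics']@np.c_[c['R'],c['t']]
        for i in (0,1): r=p[i]*P[2]-P[i]; A.append(r[:3]); b.append(-r[3])
    return np.linalg.lstsq(np.array(A),np.array(b),rcond=None)[0]
def blob(img,seed,hr,r=28):
    hsv=cv2.cvtColor(img,cv2.COLOR_RGB2HSV)
    m=cv2.inRange(hsv,(hr[0],120,60),(hr[1],255,255))
    k=np.zeros_like(m); cv2.circle(k,seed,r,255,-1); m&=k
    n,l,s,ce=cv2.connectedComponentsWithStats(m); i=1+np.argmax(s[1:,4]); return ce[i],s[i]
E
python3 - <<'E'
from h import *
from station import cams
S=cams.camera('scene');T=cams.camera('top')
for n,hr,a,b in [('yellow',(22,38),(189,262),(419,312)),('blue',(105,130),(287,281),(357,228))]:
    pa,sa=blob(S['img'],a,hr,22);pb,sb=blob(T['img'],b,hr,22)
    print(n,pa,sa,pb,sb)
    print(' tri',tri([S,T],[pa,pb]),'scene@25',ray(S,*pa,25),'top@27',ray(T,*pb,27))
for n,p in [('shampoo',(478,228)),('cleaner',(155,228)),('carton',(212,185)),('polish',(325,172)),('sponge',(247,242)),('orange',(402,233)),('purple',(354,275)),('green',(296,292)),('red',(190,306))]:
    print(n,ray(T,*p,15))
E
```

```text
yellow [188.21119593 260.82697201] [177 251  24  21 393] [418.20449898 310.9202454 ] [406 299  25  25 489]
 tri [ 437.13727384 -242.85438131   24.09665022] scene@25 [ 436.902763   -244.31743483   25.        ] top@27 [ 438.08147233 -240.74140852   27.        ]
blue [286.62716763 278.62716763] [275 270  24  18 346] [356.55581395 227.26744186] [345 216  24  23 430]
 tri [ 629.27537474 -113.98313731   26.85947683] scene@25 [ 627.35727101 -113.90332143   25.        ] top@27 [ 630.08707915 -112.86618279   27.        ]
shampoo [ 622.22099558 -391.56165901   15.        ]
cleaner [644.89838144 354.39148367  15.        ]
carton [744.13376588 221.93730989  15.        ]
polish [767.11527888 -45.27956506  15.        ]
sponge [605.48657    139.67304818  15.        ]
orange [ 615.8196536  -217.44829445   15.        ]
purple [ 522.41108049 -103.46572673   15.        ]
green [487.63729738  28.98412717  15.        ]
red [462.68844682 269.50766501  15.        ]
```

Emit:
move_arm(plan=[{"fingers": 255,"translation": [-21.7,-9.6,-2],"roll": 0},{"fingers": 255,"translation": [-21.7,-9.6,-2],"roll": 0},{"fingers": 255,"translation": [-21.7,-9.6,-2],"roll": 0},{"fingers": 255,"translation": [-21.7,-9.6,-2],"roll": 0},{"fingers": 255,"translation": [-21.7,-9.6,-2],"roll": 0},{"fingers": 255,"translation": [-21.7,-9.6,-2],"roll": 0},{"fingers": 255,"translation": [-21.7,-9.6,-2],"roll": 0},{"fingers": 255,"translation": [-21.7,-9.6,-2],"roll": 0}], force=20)

```text
t: 1.27
eef_pos: [402.3, 438.5, 251.8]
tool_rot: [0.001, 0.184, 0.983, 0.0]
ft_force: [-1.1, 0.6, 0.1]
opening: -0.1
```

Emit:
move_arm(plan=[{"fingers": 255,"translation": [-20.6,-20.9,0],"roll": 0},{"fingers": 255,"translation": [-20.6,-20.9,0],"roll": 0},{"fingers": 255,"translation": [-20.6,-20.9,0],"roll": 0},{"fingers": 255,"translation": [-20.6,-20.9,0],"roll": 0},{"fingers": 255,"translation": [-20.6,-20.9,0],"roll": 0},{"fingers": 255,"translation": [-20.6,-20.9,0],"roll": 0},{"fingers": 255,"translation": [-20.6,-20.9,0],"roll": 0},{"fingers": 255,"translation": [-20.6,-20.9,0],"roll": 0}])

```text
t: 1.93
eef_pos: [521.5, 162.6, 251.5]
tool_rot: [0.002, 0.187, 0.982, -0.003]
ft_force: [0.7, -1.4, -0.3]
opening: -0.1
```

Emit:
move_arm(plan=[{"fingers": 255,"translation": [-6.2,-20.6,0],"roll": 0},{"fingers": 255,"translation": [-6.2,-20.6,0],"roll": 0},{"fingers": 255,"translation": [-6.2,-20.6,0],"roll": 0},{"fingers": 255,"translation": [-6.2,-20.6,0],"roll": 0},{"fingers": 255,"translation": [-6.2,-20.6,0],"roll": 0},{"fingers": 255,"translation": [-6.2,-20.6,0],"roll": 0},{"fingers": 255,"translation": [-6.2,-20.6,0],"roll": 0},{"fingers": 255,"translation": [-6.2,-20.6,0],"roll": 0}])

```text
t: 2.6
eef_pos: [503.0, -40.5, 251.3]
tool_rot: [-0.0, 0.18, 0.984, 0.001]
ft_force: [0.2, -0.3, -0.8]
opening: -0.1
```

Emit:
move_arm(plan=[{"fingers": 255,"translation": [-1.1,-21.2,13],"roll": 0},{"fingers": 255,"translation": [-1.1,-21.2,13],"roll": 0},{"fingers": 255,"translation": [-1.1,-21.2,13],"roll": 0},{"fingers": 255,"translation": [-1.1,-21.2,13],"roll": 0},{"fingers": 255,"translation": [-1.1,-21.2,13],"roll": 0},{"fingers": 255,"translation": [-1.1,-21.2,13],"roll": 0},{"fingers": 255,"translation": [-1.1,-21.2,13],"roll": 0},{"fingers": 255,"translation": [-1.1,-21.2,13],"roll": 0}])

```text
t: 3.27
eef_pos: [437.6, -243.7, 120.0]
tool_rot: [-0.001, 0.181, 0.983, 0.001]
ft_force: [0.1, 0.7, 0.2]
opening: 0.1
```

```bash
python3 - <<'E'
from h import *
from station import cams,ctrl
o=ctrl.observe(); print(o['t'],o['eef_pos'],o['tool_rot'],o['ft_force'])
for n in ['wrist','scene','top']:
    c=cams.camera(n); im=c['img'][:,:,::-1].copy()
    if n!='wrist': im=im[150:390,100:480]; im=cv2.resize(im,None,fx=2,fy=2)
    cv2.imwrite(f'pics/{n}2.png',im)
    print(n,'yellow top proj',proj(c,[437.5,-242.5,36]),'blue',proj(c,[629.5,-113.5,36]))
    if n=='wrist':
        b,s=blob(c['img'],tuple(int(v) for v in proj(c,[437.5,-242.5,30])),(22,38),150); print(b,s,ray(c,*b,27))
E
```

```text
3.2667 [ 437.616312   -243.7398221   119.97333268] [-1.25528758e-03  1.81053119e-01  9.83472150e-01  8.50438407e-04] [0.05064262 0.66852042 0.24959   ]
wrist yellow top proj [316.39222538 248.13102619] blue [550.75069003 405.85734519]
[314.22711941 238.56442546] [ 276  202   77   74 4447] [ 433.02908421 -242.39143015   27.        ]
scene yellow top proj [188.26208935 257.23060971] blue [287.29610193 275.75704577]
top yellow top proj [419.89363796 311.13043472] blue [357.15327759 226.75592509]
```

View pics/wrist2.png

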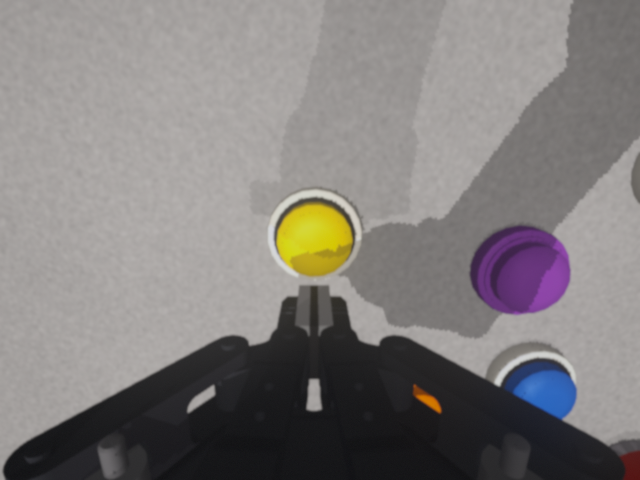

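View pics/scene2.png

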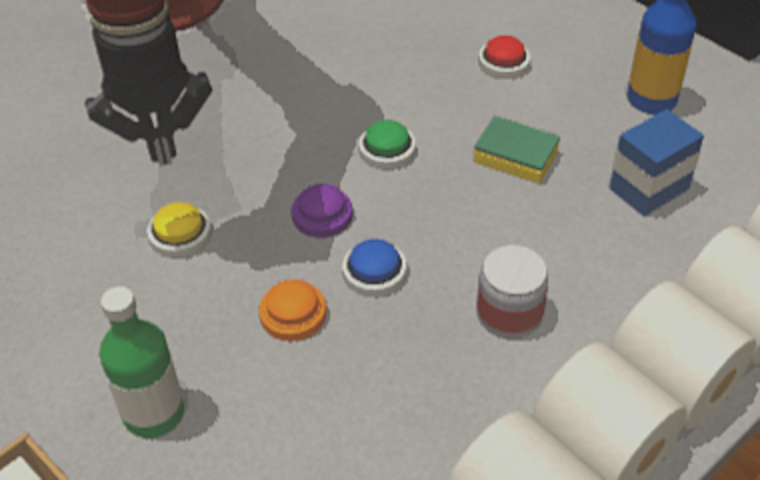

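Emit:
move_arm(plan=[{"fingers": 255,"translation": [0.2,0.1,3],"roll": 0},{"fingers": 255,"translation": [0.2,0.1,6],"roll": 0},{"fingers": 255,"translation": [0.2,0.1,7],"roll": 0},{"fingers": 255,"translation": [0.2,0.1,7],"roll": 0},{"fingers": 255,"translation": [0.2,0.1,7],"roll": 0}])

```text
t: 3.83
eef_pos: [437.1, -242.0, 51.9]
tool_rot: [0.0, 0.18, 0.984, 0.0]
ft_force: [-0.3, -1.3, 0.4]
opening: -0.1
```

```bash
python3 - <<'E'
from h import *
from station import cams,ctrl
ims=[]
for n,u in [('wrist',(314,290)),('scene',(188,255)),('top',(419,311))]:
    c=cams.camera(n); im=c['img'][:,:,::-1].copy()
    r=100 if n=='wrist' else 40
    ims.append(cv2.resize(im[u[1]-r:u[1]+r,u[0]-r:u[0]+r],(260,260),interpolation=cv2.INTER_CUBIC))
    if n=='wrist':print(c['intrinsics'][0],proj(c,ctrl.observe()['eef_pos']),-c['R'].T@c['t'])
cv2.imwrite('pics/c3.png',np.hstack(ims))
o=ctrl.observe(); print(o['t'],o['eef_pos'],o['ft_force'])
E
```

```text
[345.08401334   0.         313.62992   ] [314.15156194 308.21823889] [ 365.72019197 -215.74010335  194.72273229]
3.9833 [ 437.40455627 -243.30959095   52.84970675] [ 0.33871308 -0.80577242  0.79878001]
```

View pics/c3.png

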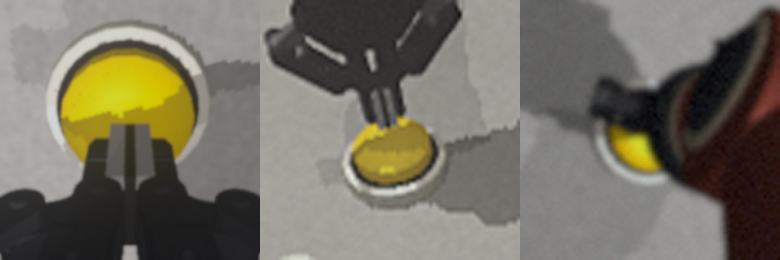

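Emit:
move_arm(plan=[{"fingers": 255,"translation": [0,0,0.8],"roll": 0},{"fingers": 255,"translation": [0,0,1.3],"roll": 0},{"fingers": 255,"translation": [0,0,1.6],"roll": 0},{"fingers": 255,"translation": [0,0,1.8],"roll": 0},{"fingers": 255,"translation": [0,0,1.9],"roll": 0},{"fingers": 255,"translation": [0,0,1.9],"roll": 0},{"fingers": 255,"translation": [0,0,1.9],"roll": 0}])

```text
t: 4.57
eef_pos: [436.0, -243.1, 32.4]
tool_rot: [-0.0, 0.181, 0.983, 0.0]
ft_force: [0.2, 0.4, 1.4]
opening: -0.0
```

Emit:
move_arm(plan=[{"fingers": 255,"translation": [0,0,0.1],"roll": 0},{"fingers": 255,"translation": [0,0,0.2],"roll": 0},{"fingers": 255,"translation": [0,0,0.25],"roll": 0},{"fingers": 255,"translation": [0,0,0.25],"roll": 0},{"fingers": 255,"translation": [0,0,0.25],"roll": 0}])

```text
t: 4.98
eef_pos: [436.1, -243.1, 29.9]
tool_rot: [0.0, 0.181, 0.984, -0.0]
ft_force: [0.5, 0.9, 2.9]
opening: -0.1
```

```bash
python3 - <<'E'
from h import *
from station import cams,ctrl
F=[];Z=[]
for i in range(6):
    c=cams.camera('scene'); o=ctrl.observe(); F.append(o['ft_force'][2]);Z.append(o['eef_pos'][2])
print(np.round(F,1),np.mean(F),np.mean(Z))
cv2.imwrite('pics/c4.png',cv2.resize(c['img'][215:300,145:230,::-1],(500,500),interpolation=cv2.INTER_CUBIC))
E
```

```text
[3.5 3.1 4.  3.1 3.4 3.4] 3.3979224162024315 29.876187061491425
```

View pics/c4.png

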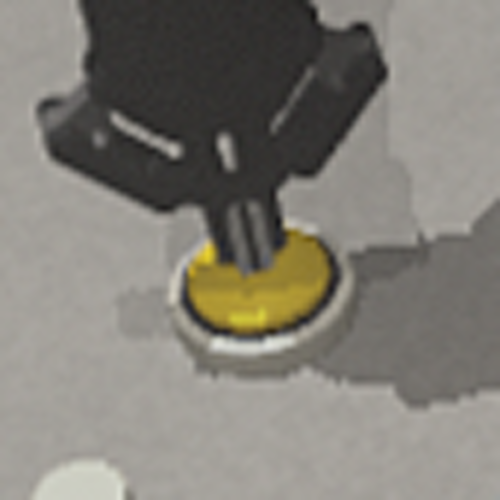

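Emit:
move_arm(plan=[{"fingers": 255,"translation": [0,0,0.08],"roll": 0},{"fingers": 255,"translation": [0,0,0.12],"roll": 0},{"fingers": 255,"translation": [0,0,0.15],"roll": 0},{"fingers": 255,"translation": [0,0,0.15],"roll": 0},{"fingers": 255,"translation": [0,0,0.15],"roll": 0}])

```text
t: 5.7
eef_pos: [436.1, -243.1, 28.9]
tool_rot: [0.0, 0.181, 0.983, -0.0]
ft_force: [-1.3, 0.9, 7.9]
opening: -0.0
```

```bash
python3 - <<'E'
from h import *
from station import cams,ctrl
F=[];Z=[]
for i in range(6):
    c=cams.camera('scene'); o=ctrl.observe(); F.append(o['ft_force'][2]);Z.append(o['eef_pos'][2])
print(np.round(F,1),np.mean(F),np.mean(Z))
E
```

```text
[7.9 9.  8.9 8.5 8.1 8.1] 8.437582968222287 28.881121791097225
```

The dome is on its hard stop at about 8 N, so I'm letting it out and going up.

Emit:
move_arm(plan=[{"fingers": 255,"translation": [0,0,-0.4],"roll": 0},{"fingers": 255,"translation": [0,0,-1.0],"roll": 0},{"fingers": 255,"translation": [0,0,-2.5],"roll": 0},{"fingers": 255,"translation": [0,0,-5],"roll": 0},{"fingers": 255,"translation": [0,0,-8],"roll": 0},{"fingers": 255,"translation": [0,0,-9],"roll": 0},{"fingers": 255,"translation": [0,0,-9],"roll": 0},{"fingers": 255,"translation": [0,0,-9],"roll": 0}])

```text
t: 6.67
eef_pos: [436.0, -243.0, 118.5]
tool_rot: [0.0, 0.181, 0.984, -0.0]
ft_force: [-0.9, -0.2, -0.2]
opening: -0.1
```

```bash
python3 - <<'E'
from h import *
from station import cams,ctrl
S=cams.camera('scene');T=cams.camera('top')
for n,hr,a,b in [('yellow',(22,38),(189,262),(419,312)),('blue',(105,130),(287,281),(357,228))]:
    print(n,blob(S['img'],a,hr,22),blob(T['img'],b,hr,22))
cv2.imwrite('pics/c5.png',cv2.resize(S['img'][150:350,120:350,::-1],None,fx=3,fy=3,interpolation=cv2.INTER_CUBIC))
o=ctrl.observe();print(o['t'],o['eef_pos'])
E
```

```text
yellow (array([188.22474747, 260.81565657]), array([177, 251,  24,  21, 396], dtype=int32)) (array([415.992, 315.568]), array([406, 307,  22,  17, 250], dtype=int32))
blue (array([286.56321839, 278.63505747]), array([275, 270,  24,  18, 348], dtype=int32)) (array([356.5462963 , 227.27777778]), array([345, 216,  24,  23, 432], dtype=int32))
6.7667 [ 435.13639547 -242.54149214  117.19138069]
```

View pics/c5.png

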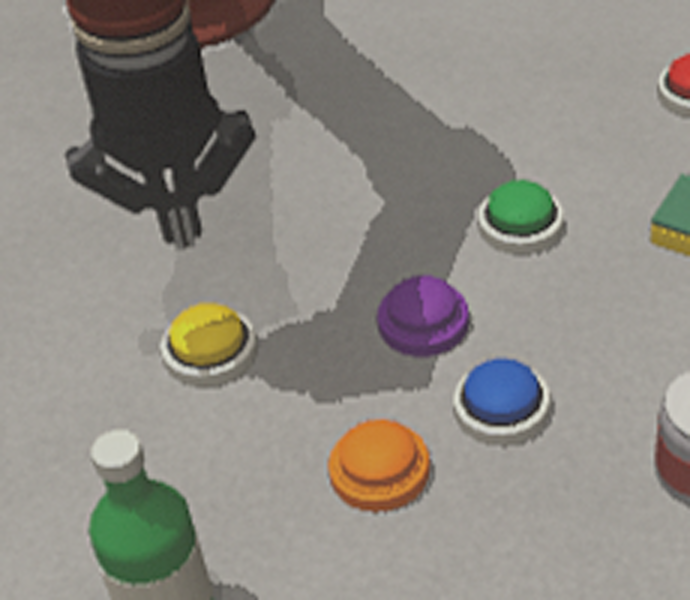

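Yellow is out again and unmoved: its blob in the scene image is at (188, 261), as before. Next is blue.

Emit:
move_arm(plan=[{"fingers": 255,"translation": [-13.4,18.95,0],"roll": 0},{"fingers": 255,"translation": [-13.4,18.95,0],"roll": 0},{"fingers": 255,"translation": [-13.4,18.95,0],"roll": 0},{"fingers": 255,"translation": [-13.4,18.95,0],"roll": 0},{"fingers": 255,"translation": [-13.4,18.95,0],"roll": 0},{"fingers": 255,"translation": [-13.4,18.95,0],"roll": 0},{"fingers": 255,"translation": [-13.4,18.95,0],"roll": 0},{"fingers": 255,"translation": [-13.4,18.95,0],"roll": 0}])

```text
t: 7.43
eef_pos: [628.4, -111.6, 115.9]
tool_rot: [-0.002, 0.179, 0.984, 0.0]
ft_force: [-0.2, -1.4, 0.2]
opening: 0.2
```

```bash
python3 - <<'E'
from h import *
from station import cams,ctrl
c=cams.camera('wrist')
p=proj(c,[628.5,-113.5,27]); b,s=blob(c['img'],tuple(int(v) for v in p),(105,130),90); print(p,b,s,ray(c,*b,27))
cv2.imwrite('pics/c6.png',c['img'][:,:,::-1])
o=ctrl.observe();print(o['t'],o['eef_pos'])
E
```

```text
[312.50125794 247.74267741] [311.17416246 245.1652134 ] [ 273  209   77   73 4358] [ 626.3796288  -113.70153193   27.        ]
7.4833 [ 627.18395004 -113.88896876  116.24400934]
```

View pics/c6.png

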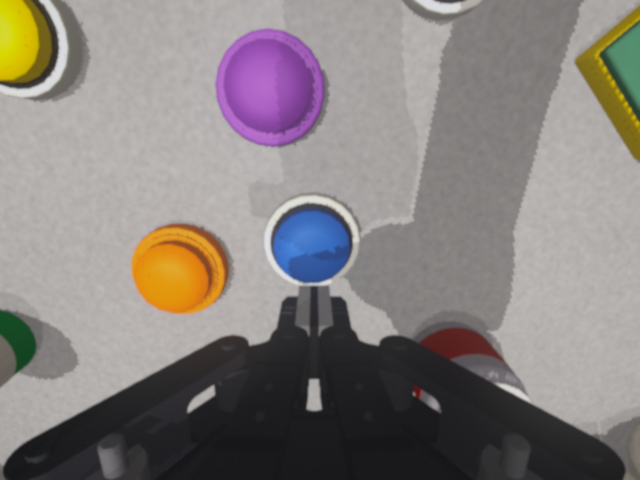

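Emit:
move_arm(plan=[{"fingers": 255,"translation": [0,0,3],"roll": 0},{"fingers": 255,"translation": [0,0,6],"roll": 0},{"fingers": 255,"translation": [0,0,7],"roll": 0},{"fingers": 255,"translation": [0,0,7.4],"roll": 0},{"fingers": 255,"translation": [0,0,7.5],"roll": 0},{"fingers": 255,"translation": [0,0,7.5],"roll": 0},{"fingers": 255,"translation": [0,0,7.5],"roll": 0},{"fingers": 255,"translation": [0,0,7.5],"roll": 0}])

```text
t: 8.15
eef_pos: [629.7, -114.0, 44.9]
tool_rot: [0.001, 0.181, 0.983, -0.0]
ft_force: [0.4, 0.1, -0.8]
opening: -0.1
```

```bash
python3 - <<'E'
from h import *
from station import cams,ctrl
ims=[]
for n,u in [('wrist',(314,290)),('scene',(287,270)),('top',(357,227))]:
    c=cams.camera(n); r=100 if n=='wrist' else 40
    ims.append(cv2.resize(c['img'][u[1]-r:u[1]+r,u[0]-r:u[0]+r,::-1],(260,260),interpolation=cv2.INTER_CUBIC))
    o=ctrl.observe(); print(o['t'],o['eef_pos'],o['ft_force'])
cv2.imwrite('pics/c7.png',np.hstack(ims))
E
```

```text
8.2 [ 629.58497708 -113.8592932    44.75642755] [ 0.19636479  0.93247767 -0.14291853]
8.25 [ 629.43112368 -113.75812563   44.50897987] [-0.12504546 -0.29912334 -0.16143821]
8.3 [ 629.20473945 -113.71937281   44.25487828] [ 0.17673061  0.77791442 -0.50405424]
```

View pics/c7.png

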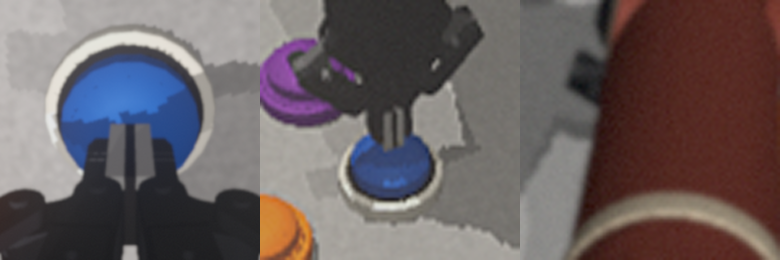

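Emit:
move_arm(plan=[{"fingers": 255,"translation": [0,0,0.5],"roll": 0},{"fingers": 255,"translation": [0,0,0.8],"roll": 0},{"fingers": 255,"translation": [0,0,1.0],"roll": 0},{"fingers": 255,"translation": [0,0,1.2],"roll": 0},{"fingers": 255,"translation": [0,0,1.3],"roll": 0},{"fingers": 255,"translation": [0,0,1.3],"roll": 0},{"fingers": 255,"translation": [0,0,1.3],"roll": 0}])

```text
t: 8.88
eef_pos: [628.9, -113.6, 30.6]
tool_rot: [0.0, 0.181, 0.984, 0.0]
ft_force: [-0.2, 0.7, 3.5]
opening: -0.1
```

Emit:
move_arm(plan=[{"fingers": 255,"translation": [0,0,0.07],"roll": 0},{"fingers": 255,"translation": [0,0,0.13],"roll": 0},{"fingers": 255,"translation": [0,0,0.15],"roll": 0},{"fingers": 255,"translation": [0,0,0.15],"roll": 0},{"fingers": 255,"translation": [0,0,0.15],"roll": 0},{"fingers": 255,"translation": [0,0,0.15],"roll": 0}])

```text
t: 9.38
eef_pos: [628.9, -113.6, 29.0]
tool_rot: [0.0, 0.181, 0.984, 0.0]
ft_force: [0.4, 1.2, 4.2]
opening: -0.2
```

```bash
python3 - <<'E'
from h import *
from station import cams,ctrl
F=[];Z=[]
for i in range(6):
    c=cams.camera('scene'); o=ctrl.observe(); F.append(o['ft_force'][2]);Z.append(o['eef_pos'][2])
print(np.round(F,1),np.mean(F),np.mean(Z))
E
```

```text
[5.2 5.6 4.6 5.  6.8 4.5] 5.3041657861656555 29.032678698024664
```

Emit:
move_arm(plan=[{"fingers": 255,"translation": [0,0,0.04],"roll": 0},{"fingers": 255,"translation": [0,0,0.04],"roll": 0},{"fingers": 255,"translation": [0,0,0.04],"roll": 0}])

```text
t: 9.93
eef_pos: [628.9, -113.6, 29.0]
tool_rot: [0.0, 0.181, 0.984, 0.0]
ft_force: [-1.9, 0.4, 6.5]
opening: -0.0
```

Emit:
move_arm(plan=[{"fingers": 255,"translation": [0,0,-0.4],"roll": 0},{"fingers": 255,"translation": [0,0,-1.0],"roll": 0},{"fingers": 255,"translation": [0,0,-2.5],"roll": 0},{"fingers": 255,"translation": [0,0,-5],"roll": 0},{"fingers": 255,"translation": [0,0,-9],"roll": 0},{"fingers": 255,"translation": [0,0,-13],"roll": 0},{"fingers": 255,"translation": [0,0,-16],"roll": 0},{"fingers": 255,"translation": [0,0,-16],"roll": 0}])

```text
t: 10.6
eef_pos: [632.3, -114.9, 195.8]
tool_rot: [0.007, 0.181, 0.983, -0.0]
ft_force: [0.7, -0.6, 0.5]
opening: 0.3
```

Emit:
move_arm(plan=[{"fingers": 255,"translation": [9,0,-2],"roll": 0},{"fingers": 255,"translation": [9,0,-2],"roll": 0},{"fingers": 255,"translation": [9,0,-2],"roll": 0},{"fingers": 255,"translation": [9,0,-2],"roll": 0},{"fingers": 255,"translation": [9,0,-2],"roll": 0},{"fingers": 255,"translation": [9,0,-2],"roll": 0}])

```text
t: 11.1
eef_pos: [545.4, -82.2, 208.2]
tool_rot: [0.0, 0.181, 0.983, -0.0]
ft_force: [-0.7, 0.2, -0.3]
opening: 0.1
```

```bash
python3 - <<'E'
from h import *
from station import cams,ctrl
S=cams.camera('scene')
for n,hr,a in [('yellow',(22,38),(189,262)),('blue',(105,130),(287,281))]:
    print(n,blob(S['img'],a,hr,22))
cv2.imwrite('pics/c8.png',S['img'][:,:,::-1])
a=cv2.imread('pics/scene1.png'); d=cv2.absdiff(a,S['img'][:,:,::-1].copy()).max(2)
o=ctrl.observe();print(o['t'],o['eef_pos'],o['ft_force'],np.abs(o['joint_velocities']).max())
E
```

```text
yellow (array([188.25445293, 260.86005089]), array([177, 251,  24,  21, 393], dtype=int32))
blue (array([286.61318052, 278.67335244]), array([275, 270,  24,  18, 349], dtype=int32))
11.15 [545.53181    -82.26832764 208.01644584] [-0.01047299  0.20296731  0.72420406] 0.005698091422663456
```

View pics/c8.png

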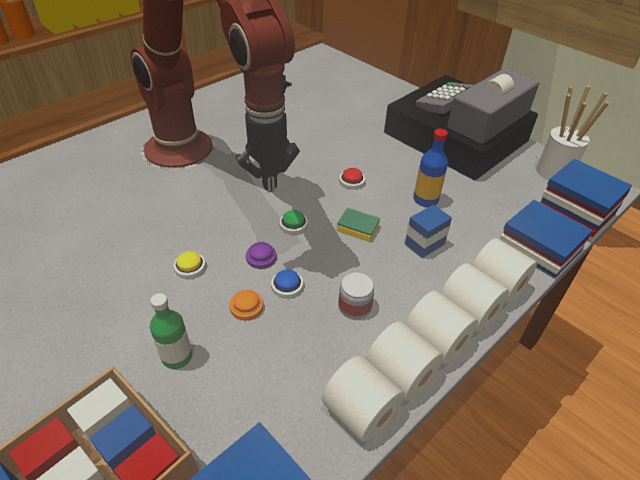

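The picture shows every item standing where it was. Yellow is at (188, 261) and blue at (287, 279), both out, and the hand is clear.

```bash
python3 -c "
from station import workorder
print(workorder.finish_job())"
```

```text
the job is handed in; nothing more can be done
None
```

I pressed the yellow dome and then the blue dome all the way in with the shut fingertips. I let each one come back out, drew the hand away to about 208 mm up, and handed the job in at about 11 s.

- **Presses:** yellow reached its hard stop at about 8 N, with the fingertips 28.9 mm above the counter. Blue reached its stop at about 6 N, at 29.0 mm.
- **Position:** in the last scene picture both domes sit within 0.1 pixel of where they began, and both look fully out. By eye, everything else stands as it did at the start.
- **Robot:** the arm was nearly still and touching nothing, with the force reading down to noise.
- **Disagreement:** the wrist camera placed the domes 2 to 4 mm from where the other two cameras did. I aimed between the readings, well within the flat middle of each dome.

No check failed, and the hand-in reported no verdict.

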